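# Seat the charging pad and throw its hold-down clamp

### The arm

A 6-joint arm with a two-finger parallel gripper is mounted at the origin on the work surface. World frame = base frame: x ahead of the robot, y to its left, z up, the work surface at z = 0. Lengths are in m, angles in degrees, forces in N, time in s.
With the tool pointing down it reaches from about 0.4 to 0.825 m from the base axis. Payload 7 kg.
Tool frame: the origin (TCP) lies midway between the tips of the shut fingers; the grasp point (between the pads) lies 19 mm behind it; z points along the fingers, y is the direction in which the jaws open and shut (so a half turn about z gives the same grasp; the last joint's range is limited). The gripper opens to 88 mm and grips with 3 to 60 N. Pads are 19 mm wide; open, the fingers measure 130 mm over their backs; the gripper's body (78 mm by 193 mm) begins 47 mm behind the grasp point.
Start: joints at [16.507, 20.546, 0.682, 0, -70.136, -16.507], TCP at [0.675, -0, 0.227] pointing down, gripper open.
Joint ranges: [-176.03, 176.03], [-82.01, 121.73], [-58.28, 71.71], [-173.87, 95.51], [-174.79, -0.11], [-173.66, 173.66]. Speed limits (degrees/s): [136.94, 136.94, 172.46, 180, 180, 180].

### API

Orientations are given as a 3x3 rotation matrix whose columns are the frame's x, y, z axes.
In Python, from rig import robot gives the robot as it stands. Calls block until the motion is done:
- robot.goto(position, orientation): joint-space move of the TCP to a pose.
- robot.servo_line(position, ori=None, speed=0.15): straight line of the TCP; ori=None keeps the orientation; speed is the mean speed in m/s.
- robot.movej(angles): joint-space move.
- robot.move_gripper(opening): opening from 0.0 (shut) to 1.0 (fully open); the grip force is fixed at half the most; returns when the fingers have stopped.
- robot.dwell(seconds).
- robot.ik(position, orientation): joint angles nearest the present ones, or None.
- robot.grab_frame(name): name is "scene" or "side" or "wrist"; returns (picture, depth): 400x640x3 uint8, red, green, blue; 400x640 float32, m along the optical axis (not along the pixel's ray), 0 where there is no reading.
- robot.camera_info(name): a dict with "vfov" (degrees; the focal length in pixels is half the picture's height over the tangent of half this angle, whatever the lens; pixels are square), "cx", "cy" (the principal point, pixels), "view" (4x4, takes a point from world to camera coordinates); the wrist camera has in their place "T_tool_cam" (4x4, takes a point from camera to tool coordinates, whose origin is the TCP and whose axes are the flange's). Camera axes: x right, y down, z forward; pixel columns grow to the right and rows downward; lengths in m; the calibration is good to about 2 mm. The wrist camera is an equidistant fisheye: a pixel r from the principal point sees the ray r / f radians off the axis. A picture is of the moment at which its call begins: read the wrist's pose just before it. camera_info takes no time and is no camera call.
A pose or a line that the arm cannot do raises robot.Unreachable and nothing moves.
- robot.job_done(): hands the job in, once; it reports no verdict.
Readings, each from a call of its own:
- robot.read_t(): time.
- robot.read_qpos(): joint angles.
- robot.read_qvel(): joint speeds.
- robot.read_effort(): joint torques, N m.
- robot.read_position(): TCP position.
- robot.read_tcp_rot(): TCP orientation.
- robot.read_force(): force on the tool from outside, world axes, zero at the start.
- robot.read_ft_torque(): the same for the moment, N m.
- robot.read_grip_width(): opening from 0.0 (shut) to 1.0 (fully open).
Only numpy, scipy, OpenCV 4.12 (cv2) and the standard library are available. Lean on these libraries where they do the work, as an engineer would, in place of code of your own. Each camera call takes 0.05 s, during which the arm holds its last target. There are 200 camera calls.

### The job

Slide the round walnut charging pad along the shelf, right home into its vee cradle so that it rests against both sides of the vee, then push the toggle clamp's handle down past its centre to its stop, so that the rubber foot keeps the pad held down by itself. Push gently both times, easing off as soon as you feel the stop, and leave the phone, key ring, coin holder and vase where they are.

Things in the scene. Friction and masses are not known exactly. Their poses are not given: they have to be found in the camera images.
- charger_center (a point): centre (half-way up) of the loose walnut charging pad, a plain disc 100 mm across and 20 mm thick, lying flat on the shelf (top of the shelf at z = 0), about 0.2 kg; it is too wide to grasp and is pushed by its rim
- clamp: aluminium vee cradle with a steel toggle clamp behind it, fixed to the shelf. Origin on the shelf under the seated pad's centre; its x axis points the way the pad slides home (from the open mouth into the vee), z up. Two vee walls 16 mm high, 8 mm thick, 66 mm long, at 45 degrees either side of x. Steel cheeks 37 mm wide overall at x = 73 to 141 mm, 65 mm high. Over 28 N strains it
- seat (a point): where the pad's centre belongs when it touches both vee walls: 10 mm above the clamp's origin
- pivot (a point): pivot of the clamp's handle: in the clamp's frame at x = 127 mm, y = 0, z = 56 mm; the pivot axis is the clamp's y axis
- handle_grip (a point): middle of the handle's grey grip, on the handle's centre line, 90 mm from the pivot. The handle is a straight bar from the pivot; the grip is 22 mm wide, 12 mm thick, from 53 to 125 mm from the pivot. At the start it slants up and away from the vee, 37 to 83 degrees above level; pressed, it swings down about the pivot, towards the clamp's +x, by 0.87 to 1.24 rad (up to 0.36 of it free play)
- foot: black rubber foot, 22 mm across, sprung, on the end of the clamp's arm; origin at the centre of its underside. The handle moves it: about 80 mm above the shelf at the start; with the handle down it presses on the pad 15 mm beyond the pad's centre (towards the clamp) with about 20 N. Arm and foot need no touching
- phone: white phone, 148 x 72 x 8 mm, lying loose on the shelf; origin at the centre of its underside. Leave alone
- key_ring: steel ring with two keys, about 90 mm long, 4 mm high; origin at the ring's centre on the shelf. Leave alone
- coin_holder: grey round open coin dish, 84 mm across, 22 mm high; origin at the centre of its underside. Leave alone
- vase: empty glass bud vase, 56 mm across, 95 mm high; origin at the centre of its underside. Leave alone
- handle: the same handle; origin on the pivot, x axis along the bar. Where its stop comes is not reported and must be felt: from 0.22 rad below level to 0.22 above, as this clamp is set. At the grip it takes 1 to 3 N, rising to about 10 N within the last 0.4 rad, then gives way past its centre, 0.07 rad before the stop, meets the stop hard and stays by itself; short of the centre it springs back
There are look-alikes about, which are no part of the job. Of the things that look like the part that bears charger_center, take the one that is nearest to the robot's base at the start. There is more than one size of the clamp; the job needs the smaller.

How it is judged:
By the outcome, as a careful person would: the job done as asked, in the order asked, and still so for the second after the job is handed in, with the robot touching nothing.
It also fails if it takes over 61 s, if anything falls off the work surface, if the arm or the gripper's body presses on something with over 40 N, if the wrist force passes 120 N, or if a joint passes its speed limit or range.

## Working session

There is one attempt and no reset: what is moved stays moved. The work goes in short steps, each a Python script; the robot and the scene stay as the last script left them, time stands still between calls to the robot, and variables do not carry over. Pictures are saved under pics/ and viewed, about 8 in all and at most 12, crops included, and the job is handed in when it is done.

```bash
ls; mkdir -p pics; cat > h.py <<'E'
import numpy as np, cv2
from rig import robot
def pts(name, depth):
    i=robot.camera_info(name); f=200/np.tan(np.radians(i['vfov'])/2)
    v,u=np.mgrid[:400,:640]
    P=np.stack([(u-i['cx'])/f*depth,(v-i['cy'])/f*depth,depth],-1)
    T=np.linalg.inv(np.array(i['view'])); return P@T[:3,:3].T+T[:3,3]
def save(n,im): cv2.imwrite('pics/'+n,cv2.cvtColor(im,cv2.COLOR_RGB2BGR))
E
python3 - <<'E'
from h import *
for n in ('scene','side'):
    im,d=robot.grab_frame(n); save(n+'0.png',im); np.savez(n+'0.npz',im=im,d=d,P=pts(n,d)); print(n,robot.camera_info(n),(d>0).mean())
E
```

```text
pics
scene {'vfov': 47.14373514202865, 'cx': 325.5106624223991, 'cy': 192.784845404959, 'view': array([[ 0.28939618,  0.95717238,  0.0084196 , -0.03818765],
       [ 0.64675949, -0.18904488, -0.7388939 , -0.32407307],
       [-0.70565715,  0.21927853, -0.67376918,  1.57813116],
       [ 0.        ,  0.        ,  0.        ,  1.        ]])} 0.9958984375
side {'vfov': 54.8278207152608, 'cx': 317.8280591392713, 'cy': 192.12188538176693, 'view': array([[-0.98117573, -0.19190209, -0.02162821,  0.56787054],
       [-0.10532568,  0.62563673, -0.77297166,  0.2090938 ],
       [ 0.16186628, -0.75614302, -0.63407179,  0.74755773],
       [ 0.        ,  0.        ,  0.        ,  1.        ]])} 0.9961015625
```

View pics/scene0.png

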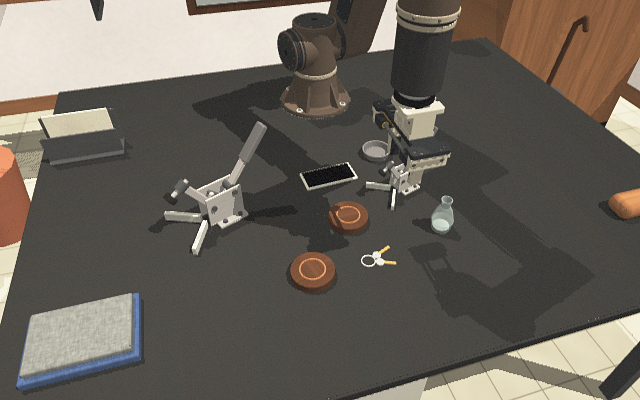

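View pics/side0.png

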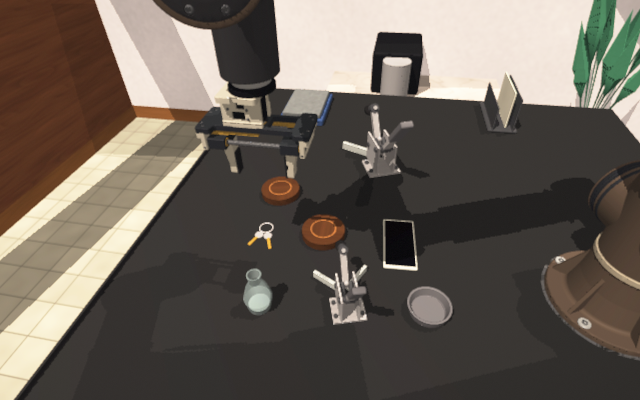

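The scene view shows two walnut pads, at (349,217) and (312,271), which are (323,231) and (281,190) in the side view. It also shows two clamps: a big one at scene (220,205) / side (380,155), and a small one at scene (403,180) / side (347,290). By the description I want the pad nearest the base, which looks like (349,217), and the small clamp. I'll measure both now.

```bash
python3 - <<'E'
from h import *
crops=[]
for n in ('scene','side'):
    z=np.load(n+'0.npz'); im,P=z['im'],z['P']
    hsv=cv2.cvtColor(im,cv2.COLOR_RGB2HSV)
    m=((hsv[...,0]<14)&(hsv[...,1]>110)&(P[...,2]>0.012)&(P[...,2]<0.03)&(P[...,0]>.2)&(P[...,0]<1)&(abs(P[...,1])<.6)).astype(np.uint8)
    m=cv2.morphologyEx(m,cv2.MORPH_CLOSE,np.ones((5,5)))
    k,l,s,c=cv2.connectedComponentsWithStats(m)
    for i in range(1,k):
        if s[i,4]>150:
            Q=P[(l==i)]; T=Q[Q[:,2]>0.017]
            (cc,r)=cv2.minEnclosingCircle(T[:,:2].astype(np.float32)); print(n,c[i],s[i,4],'circ',np.round(cc,4),round(r,4),'mean',T.mean(0).round(4), np.hypot(*cc).round(3))
# top-down height/colour map around the small clamp from both
z=np.load('side0.npz');P=z['P'];print('clamp px',P[310,348],P[281,325],P[275,360],P[252,343], 'vase',P[300,258],'dish',P[305,430],'keys',P[235,262],'phone',P[245,400])
H=500;out=[]
for n in ('scene','side'):
    z=np.load(n+'0.npz'); im,P=z['im'],z['P']
    o=np.zeros((H,400,3),np.uint8)
    x0,y0=.30,-.15   # 1mm/px : rows = y, cols = x
    sel=(P[...,2]>-.01)&(P[...,2]<.2)
    a=((P[...,0]-x0)*1000).round().astype(int); b=((P[...,1]-y0)*1000).round().astype(int)
    sel&=(a>=0)&(a<400)&(b>=0)&(b<H)
    order=np.argsort(P[...,2][sel]); 
    aa,bb,cc=a[sel][order],b[sel][order],im[sel][order]
    for x,y,c in zip(aa,bb,cc): cv2.circle(o,(int(x),int(y)),1,c.tolist(),-1)
    out.append(o)
save('top0.png',np.hstack(out))
E
```

```text
scene [619.52352941 208.81176471] 170 circ [0.7545 0.593 ] 0.0333 mean [0.7597 0.5838 0.0241] 0.96
scene [348.09859155 215.59263272] 923 circ [ 0.9359 -0.2154] 0.4277 mean [ 0.5862 -0.0797  0.0213] 0.96
scene [312.19864048 270.11253776] 1324 circ [ 1.0033 -0.2845] 0.3422 mean [ 0.7238 -0.2101  0.0208] 1.043
side [279.65143603 189.19451697] 766 circ [0.5993 0.1458] 0.4221 mean [ 0.719  -0.2023  0.0216] 0.617
side [322.58558559 230.46576577] 1110 circ [0.5266 0.2092] 0.3413 mean [ 0.5814 -0.0729  0.0218] 0.567
clamp px [0.49715059 0.11640127 0.00576592] [0.55195296 0.05987829 0.00951138] [0.48372226 0.02960591 0.00625163] [0.51682697 0.06012934 0.10417245] vase [0.65979975 0.15291236 0.0480196 ] dish [0.34348182 0.0761607  0.00394676] keys [ 7.22130979e-01 -5.16229267e-02  3.90942165e-04] phone [ 0.40512695 -0.06875225  0.00696318]
```

View pics/top0.png

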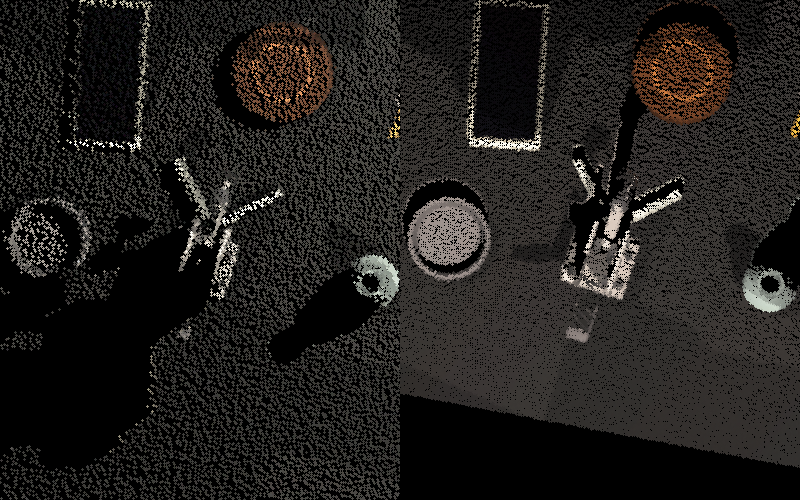

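The top-down map (1 mm/px, origin x=0.30, y=−0.15) shows the near pad at about (0.583,−0.077), 567 mm from the base. The small clamp's vee apex is near (0.513,0.065), and it opens towards −y and slightly +x. I'll take a closer wrist view to refine both.

```bash
cat >> h.py <<'E'
def wpts(depth,p,R):
    i=robot.camera_info('wrist'); f=200/np.tan(np.radians(i['vfov'])/2)
    v,u=np.mgrid[:400,:640]; dx,dy=u-i['cx'],v-i['cy']; r=np.hypot(dx,dy)+1e-9; th=r/f
    t=np.tan(np.minimum(th,1.45)); P=np.stack([dx/r*t,dy/r*t,np.ones_like(t)],-1)*depth[...,None]
    T=np.array(i['T_tool_cam']); P=P@T[:3,:3].T+T[:3,3]; return P@np.array(R).T+p
E
python3 - <<'E'
from h import *
print(robot.read_t()); i=robot.camera_info('wrist'); print(i)
D=np.array(robot.read_tcp_rot()); print(D.round(3))
for p in ([.56,-.10,.30],[.58,-.10,.27],[.55,-.12,.25]):
    print(p,robot.ik(p,D))
p=[.56,-.10,.30]
try: robot.goto(p,D)
except robot.Unreachable: robot.goto([.58,-.10,.27],D)
p,R=np.array(robot.read_position()),np.array(robot.read_tcp_rot()); im,d=robot.grab_frame('wrist'); save('w1.png',im)
P=wpts(d,p,R); np.savez('w1.npz',im=im,d=d,P=P); print(p,robot.read_t(),(d>0).mean())
E
```

```text
0.1
{'vfov': 65.70646984690485, 'cx': 317.4538395300016, 'cy': 202.23367851503235, 'T_tool_cam': array([[-2.37905469e-04, -9.65719898e-01, -2.59586252e-01,
         7.03462302e-02],
       [ 9.99999970e-01, -2.44437609e-04, -7.11593359e-06,
        -1.77432063e-04],
       [-5.65806442e-05, -2.59586246e-01,  9.65719927e-01,
        -1.58918445e-01],
       [ 0.00000000e+00,  0.00000000e+00,  0.00000000e+00,
         1.00000000e+00]])}
[[-0.    -1.    -0.001]
 [-1.     0.    -0.   ]
 [ 0.     0.001 -1.   ]]
[0.56, -0.1, 0.3] [ 9.57578501e+00  8.34109175e+00 -6.14629093e+00 -5.66842977e-03
 -7.55980454e+01 -9.58197768e+00]
[0.58, -0.1, 0.27] [ 9.23319676e+00  1.10614856e+01 -6.66659318e+00 -5.22516692e-03
 -7.23573806e+01 -9.23921604e+00]
[0.55, -0.12, 0.25] [ 7.61041897e+00  9.22318694e+00 -1.15696057e+01 -2.73389507e-03
 -6.92927734e+01 -7.61705701e+00]
[ 0.55969266 -0.10024717  0.30043044] 0.8667 0.96732421875
```

View pics/w1.png

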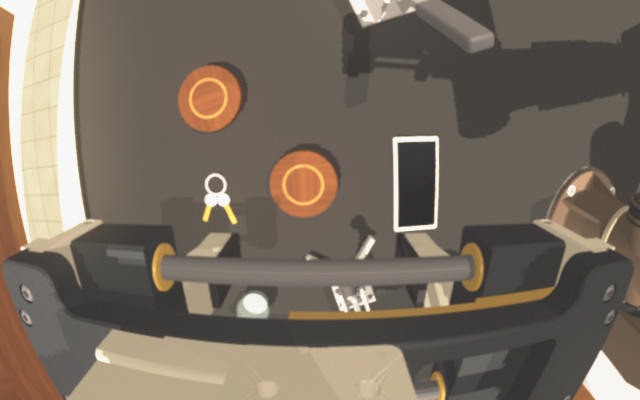

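In the wrist view the target pad is at (303,184) and the second pad at (209,98). The keys are at (216,198) and the phone at (416,183). The small clamp at (345,285) is hidden by the gripper bar, so I'll shift to +y for a clear view.

```bash
python3 - <<'E'
from h import *
D=np.array([[0,-1,0],[-1,0,0],[0,0,-1.]])
robot.goto([.55,.12,.30],D)
p,R=np.array(robot.read_position()),np.array(robot.read_tcp_rot()); im,d=robot.grab_frame('wrist')
P=wpts(d,p,R); np.savez('w2.npz',im=im,d=d,P=P); 
im1,d1=robot.grab_frame('scene'); np.savez('scene1.npz',im=im1,d=d1,P=pts('scene',d1))
print(p,robot.read_t())
save('w2.png',cv2.resize(im[0:280,180:520],None,fx=2.2,fy=2.1))
hsv=cv2.cvtColor(im,cv2.COLOR_RGB2HSV)
m=((hsv[...,0]<14)&(hsv[...,1]>90)&(P[...,2]>0.012)&(P[...,2]<0.03)&(np.hypot(P[...,0]-.583,P[...,1]+.077)<.07))
T=P[m]; hull=cv2.convexHull(T[:,:2].astype(np.float32)); e=cv2.fitEllipse(hull); print(m.sum(),T.mean(0),e)
# orthographic top map 1.6px/mm of clamp: x .43-.63, y -.05...0.25
S=2; x0,y0=.42,-.06; W,H=400,560
outs=[]
for PP,I in ((P,im),(pts('scene',d1),im1)):
    o=np.zeros((H,W,3),np.uint8); sel=(PP[...,2]>-.01)&(PP[...,2]<.2)
    a=((PP[...,0]-x0)*1000*S).round(); b=((PP[...,1]-y0)*1000*S).round(); sel&=(a>=0)&(a<W)&(b>=0)&(b<H)
    k=np.argsort(PP[...,2][sel])
    for x,y,c in zip(a[sel][k],b[sel][k],I[sel][k]): cv2.circle(o,(int(x),int(y)),2,c.tolist(),-1)
    outs.append(o)
save('top2.png',np.hstack(outs))
E
```

```text
[0.5500324  0.12047056 0.29930754] 1.85
3335 [ 0.58037141 -0.07713605  0.02094423] ((0.5807204246520996, -0.07887525856494904), (0.0990174189209938, 0.0999050959944725), 20.42437171936035)
```

View pics/w2.png

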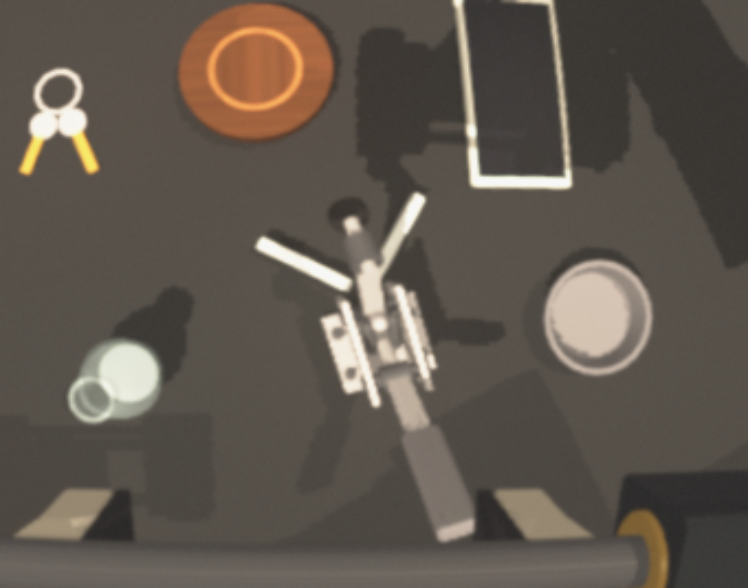

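View pics/top2.png

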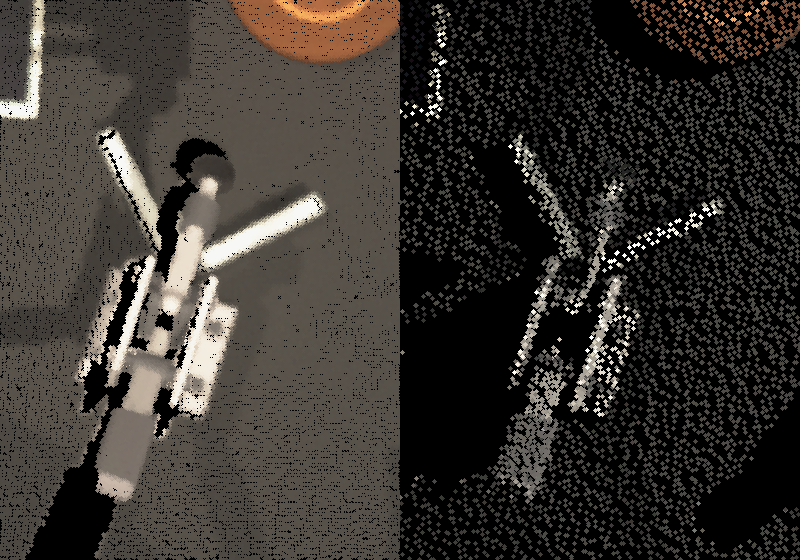

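The wrist crop clearly shows the small clamp: vee walls, foot at crop (347,212), and grip from (420,430) to (455,530). The vase is at (120,375) and the dish at (598,317). Next I'll fit the wall lines and the handle angle.

```bash
python3 - <<'E'
from h import *
z=np.load('w2.npz'); P=z['P']; im=z['im']; v=im.max(-1)
def near(a,b,w):
    a,b=np.array(a),np.array(b); d=(b-a)/np.linalg.norm(b-a); q=P[...,:2]-a
    s=q@d; t=q@np.array([-d[1],d[0]]); return (s>.004)&(s<np.linalg.norm(b-a)-.008)&(abs(t)<w)
L=[]
for a,b in (((.4725,.007),(.4975,.060)),((.5795,.042),(.528,.070))):
    m=near(a,b,.009)&(P[...,2]>.010)&(P[...,2]<.022)&(v>150); Q=P[m]
    l=cv2.fitLine(Q[:,:2].astype(np.float32),cv2.DIST_HUBER,0,.01,.01).ravel(); d=l[:2]*np.sign(l[1]); 
    n=np.array([-d[1],d[0]]); t=(Q[:,:2]-l[2:])@n
    L.append((d,l[2:])); print(m.sum(),'z',np.median(Q[:,2]),'dir',np.degrees(np.arctan2(d[1],d[0])),'halfwidth pct',np.percentile(t,[2,50,98]).round(4),'len',np.ptp(Q[:,:2]@d))
(d1,p1),(d2,p2)=L
ax=d1+d2; th0=np.arctan2(ax[1],ax[0]); A=np.linalg.solve(np.c_[d1,-d2],p2-p1); ap=p1+A[0]*d1
x=np.array([np.cos(th0),np.sin(th0)]); y=np.array([-x[1],x[0]])
# centre line apex is inner apex + 4*sqrt2 along x
O=ap-x*(.0707+.0057); print('yaw',np.degrees(th0),'apex',ap,'O',O)
C=np.c_[(P[...,:2]-O)@x,(P[...,:2]-O)@y] if 0 else None
c=np.dstack([(P[...,:2]-O)@x,(P[...,:2]-O)@y,P[...,2]])
# cheeks top edges z~.065
m=(abs(c[...,2]-.065)<.006)&(abs(c[...,1])<.04)&(c[...,0]>.06)&(c[...,0]<.15)&(v>150); print('cheek x',np.percentile(c[m][:,0],[1,99]),'y',np.percentile(c[m][:,1],[1,99]))
m=(c[...,2]>.09)&(abs(c[...,1])<.03)&(c[...,0]>.13)&(c[...,0]<.3); H=c[m]; print('handle n',m.sum(),'x',np.percentile(H[:,0],[1,99]),'z',np.percentile(H[:,2],[1,99]),'y',np.percentile(H[:,1],[2,50,98]))
ang=np.degrees(np.arctan2(H[:,2]-.056,H[:,0]-.127)); r=np.hypot(H[:,2]-.056,H[:,0]-.127)
for a,b in ((.05,.07),(.07,.09),(.09,.11),(.11,.13)):
    k=(r>a)&(r<b); print(a,k.sum(),np.percentile(ang[k],[10,50,90]).round(1), np.median(H[k],0).round(4))
m=(c[...,2]>.07)&(c[...,0]<.06)&(c[...,0]>-.03)&(abs(c[...,1])<.03); print('foot zone',np.percentile(c[m],[1,50,99],axis=0).round(3))
pad=np.array([.5807,-.0785]); print('pad in clamp',(pad-O)@x,(pad-O)@y)
for s in ('scene1.npz','side0.npz'):
    Q=np.load(s)['P']; q=np.dstack([(Q[...,:2]-O)@x,(Q[...,:2]-O)@y,Q[...,2]]); k=(abs(q[...,1])<.012)&(q[...,0]>.13)&(q[...,0]<.3)&(q[...,2]>.075)&(q[...,2]<.2)
    H=q[k]; r=np.hypot(H[:,2]-.056,H[:,0]-.127); k=(r>.06)&(r<.122); H=H[k]; print(s,len(H),np.degrees(np.arctan2(H[:,2]-.056,H[:,0]-.127)).mean(),H[:,1].mean())
np.savez('clamp.npz',O=O,yaw=th0)
E
```

```text
179 z 0.016785789758302527 dir 63.078316 halfwidth pct [-0.0039 -0.0001  0.0041] len 0.045917991522268026
184 z 0.016614147413786584 dir 153.06706 halfwidth pct [-0.0039 -0.0001  0.0038] len 0.04632828514990639
yaw 108.07269 apex [0.5098876  0.07632124] O [0.53358865 0.00369054]
cheek x [0.07362284 0.13925083] y [-0.01967876  0.01987867]
handle n 5798 x [0.13019041 0.18743743] z [0.09723874 0.40945642] y [-0.02212909  0.002204    0.02791867]
0.05 200 [63.8 65.  65.9] [ 0.153  -0.0009  0.1123]
0.07 259 [63.1 64.  64.8] [ 0.1622 -0.0009  0.128 ]
0.09 296 [62.4 63.2 63.8] [ 0.1724 -0.0011  0.1451]
0.11 322 [59.7 62.5 63.1] [ 0.1824 -0.0017  0.1629]
foot zone [[ 0.016 -0.01   0.085]
 [ 0.038 -0.001  0.103]
 [ 0.059  0.01   0.113]]
pad in clamp -0.09275060772261688 -0.019289620175017667
scene1.npz 197 61.25615889456159 -0.0026753549006323283
side0.npz 46 55.83332640797075 -0.0036218510043166886
```

Fitted geometry: the clamp is at O=(0.5336,0.0037) with yaw 108.07°, and the cheeks land where the spec says (x 73 to 139 mm). In the clamp frame the pad is at (−92.7,−19.3) mm. The handle is about 60° above level and its grip is on the centre line. I'll push the pad with the half-open fingers as a fork, tilted so the body leans away from the foot.

```bash
cat >> h.py <<'E'
def rot(f,tilt):  # tool z = down tilted towards horizontal unit f; tool x behind
    f=np.array([f[0],f[1],0.]); up=np.array([0,0,1.]); t=np.radians(tilt)
    z=np.sin(t)*f-np.cos(t)*up; x=-np.cos(t)*f-np.sin(t)*up; return np.c_[x,np.cross(z,x),z]
try:
    _c=np.load('clamp.npz'); O=_c['O']; yaw=float(_c['yaw']); cx=np.array([np.cos(yaw),np.sin(yaw)]); cy=np.array([-cx[1],cx[0]])
except Exception: pass
def W(x,y,z): return np.r_[O+x*cx+y*cy,z]
E
cat > push.py <<'E'
from h import *
pad=np.array([.5807,-.0785]); f=O-pad; L=np.linalg.norm(f); f/=L; R=rot(f,18); F=np.r_[f,0]
c0=np.r_[pad,.009]; robot.move_gripper(.68); print('grip',robot.read_grip_width())
s=c0-F*.072
robot.goto(s+[0,0,.10],R); robot.servo_line(s,speed=.12); robot.dwell(.2)
b=np.array(robot.read_force()); print('base',b.round(2),robot.read_position(),robot.read_t())
robot.servo_line(c0-F*.052,speed=.06)
adv=-.052; end=L-.049; d=F
hist=[]; pos=c0-F*.052
def fx(): return -(np.array(robot.read_force())-b)@F
robot.servo_line(c0+F*(end-.008),speed=.05); print('mid F',fx(),robot.read_t())
pos=c0+F*(end-.008); X=np.r_[cx,0]
for i in range(20):
    pos=pos+X*.001; robot.servo_line(pos,speed=.01); q=fx(); hist.append(round(q,1))
    if q>5: break
print(hist,i,robot.read_position(),robot.read_t())
robot.servo_line(pos-X*.025,speed=.06); print(robot.read_t())
E
python3 push.py
```

```text
grip 0.675354813244731
base [ 0.03 -0.89  0.78] [ 0.61700286 -0.14105883  0.00989606] 5.0
mid F -0.10713113897536529 7.425
[np.float64(0.6), np.float64(-0.3), np.float64(-0.8), np.float64(0.3), np.float64(0.7), np.float64(-0.6), np.float64(-0.3), np.float64(-0.9), np.float64(1.8), np.float64(3.8), np.float64(6.9)] 10 [ 0.55833099 -0.03668371  0.00899928] 10.175
10.7417
```

```bash
cat > look.py <<'E'
from h import *
import sys
p,R=np.array(robot.read_position()),np.array(robot.read_tcp_rot()); im,d=robot.grab_frame('wrist'); P=wpts(d,p,R)
hsv=cv2.cvtColor(im,cv2.COLOR_RGB2HSV)
m=((hsv[...,0]<14)&(hsv[...,1]>90)&(P[...,2]>0.012)&(P[...,2]<0.03)&(np.hypot(*(P[...,:2]-O).transpose(2,0,1))<.09))
T=P[m][:,:2].astype(np.float32); h=cv2.convexHull(T); e=cv2.fitEllipse(h); q=np.array(e[0])-O
print('pad px',m.sum(),'ellipse',e[1],'clamp frame',q@cx,q@cy, 'enclosing',cv2.minEnclosingCircle(T))
save(sys.argv[1],cv2.resize(im[0:280,180:520],None,fx=2.2,fy=2.1)); print(robot.read_t())
E
python3 - <<'E'
from h import *
p=np.array(robot.read_position()); robot.servo_line(np.r_[p[:2]-.02*cx,.30],speed=.25)
D=np.array([[0,-1,0],[-1,0,0],[0,0,-1.]]); robot.goto([.55,.12,.30],D); robot.move_gripper(0)
E
python3 look.py w3.png
```

```text
pad px 3253 ellipse (0.09840568155050278, 0.09893018007278442) clamp frame -0.0008889842761226052 -0.0009118859892903727 enclosing ((0.534906268119812, 0.003298614639788866), 0.05013193562626839)
14.2
```

View pics/w3.png

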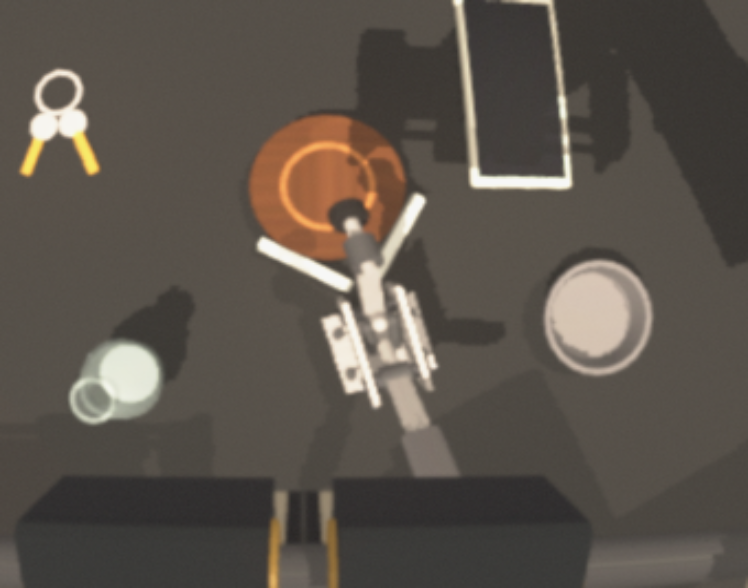

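The pad sits in the vee and nothing else has moved. The fit puts it at (−0.9,−0.9) mm, though, which could be a ~1 mm gap to the +y wall if the fork held it sideways. I'll seat it again with one gentle central push using shut fingers, aimed 15° towards that wall.

```bash
cat > push2.py <<'E'
from h import *
a=np.radians(15); f=np.cos(a)*cx+np.sin(a)*cy; F=np.r_[f,0]; R=rot(f,18); c=W(-.0009,-.0009,.009)
s=c-F*.075
robot.goto(s+[0,0,.19],R); robot.servo_line(s+[0,0,.02],speed=.25); robot.servo_line(s,speed=.1); robot.dwell(.15)
b=np.array(robot.read_force())
robot.servo_line(c-F*.063,speed=.06); hist=[]
for i in range(24):
    pos=c-F*(.063-.0007*(i+1)); robot.servo_line(pos,speed=.012); q=-(np.array(robot.read_force())-b)@F; hist.append(round(float(q),1))
    if q>6: break
e=np.array(robot.read_position())[:2]-O; print(hist,i,e@cx,e@cy,'cmd',(pos[:2]-O)@cx,(pos[:2]-O)@cy,robot.read_t())
robot.servo_line(pos-F*.03,speed=.1)
p=np.array(robot.read_position()); robot.servo_line(np.r_[p[:2]-.02*cx,.30],speed=.3)
D=np.array([[0,-1,0],[-1,0,0],[0,0,-1.]]); robot.goto([.55,.12,.30],D)
E
python3 push2.py; python3 look.py w4.png
python3 - <<'E'
from h import *
# IK check for handle pressing poses
X=np.r_[cx,0]; 
for th in (70,60,45,30,15,0,-12):
    for tilt in (25,35,45,60):
        t=np.radians(th); p=W(.127+.095*np.cos(t)-.009*np.sin(t),0,.056+.095*np.sin(t)+.009*np.cos(t)); q=robot.ik(p,rot(cx,tilt)); print(th,tilt,None if q is None else np.round(q,0))
E
```

```text
[-1.2, -0.9, 0.1, -0.8, -0.6, -0.3, -0.9, 3.2, 4.3, 6.5] 9 -0.056332818193363894 -0.0151360490157304 cmd -0.05499184627218786 -0.015393866525741248 19.4583
pad px 3251 ellipse (0.09842222929000854, 0.09871476888656616) clamp frame -0.0006732967183720842 -0.0006887807924743295 enclosing ((0.5343368649482727, 0.003446277230978012), 0.05014025419950485)
22.15
70 25 [ 18.  13. -14. -28. -65.  13.]
70 35 [ 10.  17. -10. -37. -72.  23.]
70 45 [  3.  22.  -7. -44. -79.  31.]
70 60 [ -5.  30.  -4. -53. -90.  40.]
60 25 [ 20.  13. -15. -28. -64.  11.]
60 35 [ 12.  17. -11. -37. -71.  22.]
60 45 [  5.  22.  -8. -45. -78.  30.]
60 60 [ -3.  30.  -5. -54. -89.  40.]
45 25 [ 22.  14. -16. -29. -61.  10.]
45 35 [ 14.  17. -13. -38. -68.  22.]
45 45 [  6.  22. -10. -46. -76.  31.]
45 60 [ -2.  30.  -6. -55. -87.  41.]
30 25 [ 24.  15. -18. -29. -59.  10.]
30 35 [ 15.  18. -14. -39. -66.  22.]
30 45 [  8.  23. -11. -47. -73.  31.]
30 60 [ -0.  31.  -8. -56. -84.  42.]
15 25 [ 25.  16. -19. -30. -56.  11.]
15 35 [ 16.  20. -15. -40. -63.  23.]
15 45 [  9.  24. -12. -48. -71.  33.]
15 60 [  0.  33.  -9. -56. -82.  44.]
0 25 [ 25.  18. -20. -32. -53.  12.]
0 35 [ 17.  22. -16. -41. -61.  25.]
0 45 [  9.  26. -13. -49. -69.  35.]
0 60 [  1.  35.  -9. -57. -81.  46.]
-12 25 [ 25.  20. -20. -32. -51.  14.]
-12 35 [ 16.  23. -16. -42. -59.  27.]
-12 45 [  9.  28. -13. -49. -67.  37.]
-12 60 [  1.  37.  -9. -57. -80.  48.]
```

The push met a firm stop at once. The fingertip position puts the pad's centre at about (+0.7,+0.2) mm and the camera puts it at (−0.7,−0.7), so it is seated within measurement error. Now for the handle: press along its arc while reading the force.

```bash
cat > press.py <<'E'
from h import *
def pose(th,h,r=.095):
    t=np.radians(th); tl=20+25*max(th,0)/60
    return W(.127+r*np.cos(t)-h*np.sin(t),-.001,.056+r*np.sin(t)+h*np.cos(t)), rot(cx,tl), np.r_[np.sin(t)*cx,-np.cos(t)]
p,R,n=pose(60,.06); robot.goto(p,R); p,R,n=pose(60,.025); robot.servo_line(p,R,speed=.15); robot.dwell(.15)
b=np.array(robot.read_force()); print('start',robot.read_t(),b.round(1))
h=.008; log=[]; peak=0; gave=False; th=66; why='end'
p,R,n=pose(th,h); robot.servo_line(p,R,speed=.1)
while th>-16:
    th-=1 if th>24 else .5
    p,R,n=pose(th,h); robot.servo_line(p,R,speed=.05 if th>24 else .02)
    q=float(-(np.array(robot.read_force())-b)@n); log.append((th,round(q,1)))
    peak=max(peak,q)
    if peak>5 and q<.5*peak-.5: gave=True
    if gave and q>8: why='stop'; break
    if q>18: why='limit'; break
print(why,peak,gave,robot.read_t()); print(log)
p,R,n=pose(th,h+.03); robot.servo_line(p,speed=.06)
print(robot.read_t(),robot.read_force())
E
python3 press.py
```

```text
start 23.7083 [-0.2 -0.4 -0.6]
stop 9.832548916697839 True 48.9583
[(65, 0.0), (64, -0.6), (63, 0.5), (62, 0.3), (61, -0.5), (60, 0.1), (59, -0.2), (58, 0.3), (57, 0.9), (56, 0.3), (55, 0.6), (54, -0.1), (53, 0.6), (52, -0.0), (51, 1.2), (50, 0.3), (49, 0.8), (48, -0.5), (47, 0.7), (46, 0.4), (45, -0.1), (44, 1.5), (43, 0.6), (42, 0.3), (41, 0.1), (40, 0.1), (39, -0.3), (38, 0.1), (37, -0.4), (36, 1.0), (35, 0.1), (34, -0.3), (33, -0.3), (32, 0.5), (31, -0.5), (30, 1.1), (29, 0.7), (28, 0.7), (27, 0.6), (26, -0.6), (25, 0.1), (24, 0.6), (23.5, 0.4), (23.0, 0.3), (22.5, 0.9), (22.0, 0.8), (21.5, 0.4), (21.0, 0.7), (20.5, 1.7), (20.0, 0.1), (19.5, 0.8), (19.0, 0.6), (18.5, 0.3), (18.0, 1.3), (17.5, 0.0), (17.0, 1.6), (16.5, 0.7), (16.0, 1.8), (15.5, 2.2), (15.0, 3.0), (14.5, 2.5), (14.0, 4.2), (13.5, 4.5), (13.0, 4.8), (12.5, 5.9), (12.0, 6.7), (11.5, 5.9), (11.0, 8.1), (10.5, 7.4), (10.0, 7.4), (9.5, 7.3), (9.0, 8.2), (8.5, 9.8), (8.0, 9.0), (7.5, 9.4), (7.0, 9.6), (6.5, 8.4), (6.0, 8.6), (5.5, 9.3), (5.0, 9.2), (4.5, 8.4), (4.0, 8.3), (3.5, 8.3), (3.0, 7.7), (2.5, 7.6), (2.0, 6.8), (1.5, 5.6), (1.0, 5.4), (0.5, 4.4), (0.0, 3.1), (-0.5, 2.3), (-1.0, 2.5), (-1.5, 0.9), (-2.0, 0.7), (-2.5, 0.6), (-3.0, 0.3), (-3.5, 2.4), (-4.0, 5.9), (-4.5, 7.7), (-5.0, 9.4)]
49.6083 [ 0.08480536  1.13309261 -0.60915761]
```

The force peaked at 9.8 N, fell to about 0.3 N past centre, then rose sharply at the stop, where I eased off. Now to check that the clamp stays closed.

```bash
python3 - <<'E'
from h import *
p=np.array(robot.read_position()); robot.servo_line(p+np.r_[0,0,.08],speed=.15)
ims=[]
for n in ('side','scene'):
    im,d=robot.grab_frame(n); Q=pts(n,d); q=np.dstack([(Q[...,:2]-O)@cx,(Q[...,:2]-O)@cy,Q[...,2]])
    k=(abs(q[...,1])<.012)&(q[...,0]>.185)&(q[...,0]<.25)&(q[...,2]>.02)&(q[...,2]<.12); H=q[k]
    if len(H): print(n,len(H),'handle deg',np.degrees(np.arctan2(H[:,2]-.056,H[:,0]-.127)).mean(),'z',np.median(H[:,2]))
    hsv=cv2.cvtColor(im,cv2.COLOR_RGB2HSV); m=(hsv[...,0]<14)&(hsv[...,1]>110)&(q[...,2]>.013)&(q[...,2]<.03)&(np.hypot(q[...,0],q[...,1])<.07)
    if m.sum()>50:
        c,r=cv2.minEnclosingCircle(q[m][:,:2].astype(np.float32)); print('pad',c,r)
    ims.append(cv2.resize(im[150:350,220:480] if n=='side' else im[110:310,260:520],None,fx=1.5,fy=1.5))
save('end.png',np.hstack(ims)); print(robot.read_t(),robot.read_force())
E
```

```text
side 504 handle deg -1.0399470769744383 z 0.054128052041159835
pad (0.027393275871872902, -0.03145270049571991) 0.026071669533848763
scene 124 handle deg -2.517933751448783 z 0.05268405877859911
pad (-0.0028205534908920527, -0.0026296053547412157) 0.05173429474234581
50.3917 [ 0.13892877  0.6154696  -0.10125773]
```

View pics/end.png

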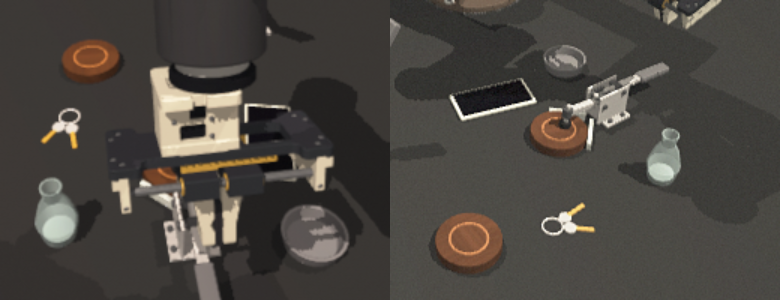

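The right half shows the foot on the pad at (565,120) and the handle lying level at (650,75). The phone, keys, dish and vase are where they were, and the robot is clear. Handing in.

```bash
python3 -c "
from rig import robot
print(robot.job_done(), robot.read_t())"
```

```text
the job is handed in; nothing more can be done
the job is handed in; nothing more can be done
```

I slid the near walnut pad into the small clamp's vee and pushed the toggle handle down to its stop. I handed the job in just after 50.4 s on the robot's clock.

- **Seating the pad:** I pushed with the half-open fingers as a fork until I felt 6.9 N. A wrist picture then suggested a possible 1 mm gap to one wall, so I pushed again with shut fingers. That met a firm stop at once, and I eased off at 6.5 N.
- **Closing the clamp:** The force peaked at 9.8 N, dropped to about 0.3 N as the handle passed its centre, then rose to 9.4 N at the stop, where I backed off.
- **Final checks:** After release the handle stayed down, about 1 to 2.5° below level in the pictures, with the foot resting on the pad. The phone, keys, coin holder and vase looked unmoved by eye. The tool was clear, with the force reading near zero.
- **Where the checks disagreed:** Before clamping, the wrist camera put the pad at (−0.7, −0.7) mm from the seat and the fingertip contact at about (+0.7, +0.2) mm. After clamping:
  - The coarser scene camera read (−2.8, −2.6) mm, which I put down to noise and calibration and did not recheck.
  - The side view of the pad was blocked by the gripper and gave no usable reading.

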